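# Open the latched guard gate

### The arm

A 6-joint arm with a two-finger parallel gripper is mounted at the origin on a cart in front of the work surface, level with it; the furniture and walls round the work are solid. World frame = base frame: x ahead of the robot, y to its left, z up, the work surface at z = 0. Lengths are in m, angles in rad, forces in N, time in s.
With the tool pointing down it reaches from about 0.3 to 0.775 m from the base axis. Payload 14.6 kg.
Tool frame: the origin (TCP) lies on the centre line of the jaws, within the pads' length; the fingertips stand ctrl.tcp_to_tips ahead of it and the grasp point (between the pads) lies 2 mm behind it (ctrl.tcp_to_tips is the distance from the TCP to the fingertips, in m); z points along the fingers, y is the line along which they close (so a half turn about z gives the same grasp; the last joint's range is limited). The gripper opens to 94 mm and grips with 3 to 60 N. Pads are 16 mm wide; open, the fingers measure 119 mm over their backs; the gripper's body (75 mm by 177 mm) begins 78 mm behind the grasp point.
Start: joints at [1.071, 0.3, 1.521, -0, 1.321, -0.067], TCP at [0.231, 0.499, 0.222] pointing down, gripper open.
Joint ranges: [-3.03, 3.03], [-0.79, 2.21], [0.23, 2.52], [-1.04, 4.18], [0, 3.07], [-2.55, 2.55]. Speed limits (rad/s): [2.22, 2.22, 2.57, 3.14, 3.14, 3.14].

### API

Orientations are given as [roll, pitch, yaw] about the fixed x, y, z axes, in that order (R = Rz(yaw) Ry(pitch) Rx(roll)).
In Python, from station import telemetry, viewer, hand_in, ctrl gives the robot as it stands.
- The arm moves only by the tool step_arm, never from a script. Its argument "plan" is a list of rows, each an object of numbers: "dx", "dy", "dz": the shift along the tool's x, y, z scaled (see below); "rx", "ry", "rz": the turn, a rotation vector about the tool's x, y, z scaled (see below); "claw": the closure, from 0 (fully open) to 1 (shut). In form: [{"dx": .., "dy": .., "dz": .., "rx": .., "ry": .., "rz": .., "claw": ..}, ...]. A call has 1 to 10 rows; each row shifts and turns the commanded pose from where the row before left it, along the tool's axes as they then stand; what a row does not reach is not made up. The controller multiplies each number of a shift by 0.1 m and each number of a turn by 90 degrees. A row lasts 1/10 s, in which the tool goes at most 50 mm and 8.59 degrees, less where a joint would pass 70% of its speed; a pose out of reach is approached as far as the arm can. A call with a number of a shift or a turn outside -1 to 1 is refused whole. A call with a gripper value outside its range is refused whole. The fingers move at their own pace and stop on an object; "grip_force" is the grip in N (left out, the last holds). Time passes only in rows, so rows that do not move let the fingers close. It gives the time, the measured TCP pose, the force, the opening and the grip force at its end, in the units of the state.
- telemetry.get_obs(): the state, without advancing time (a new reading comes with each control period).
- viewer.camera(name): name is "side" or "top"; returns a dict with "img" (384x512x3 uint8, red, green, blue), "z_map" (384x512 float32, m along the optical axis (not along the pixel's ray), 0 where there is no reading), "fx", "fy", "cx", "cy" (pixels), "R" (3x3) and "t" (3): a world point X has camera coordinates R X + t. Camera axes: x right, y down, z forward; pixel columns grow to the right and rows downward; lengths in m; the calibration is good to about 2 mm. A picture is of the moment at which its call begins.
- hand_in(): hands the job in; it is judged then, once.
Trained networks look in a picture, given as the dict that the camera call returned (one of the last four; its "shot" number tells which), for a name from the list of things; names that differ only in an ending like _2 or _b are one class to them, and where a whole thing is asked for, a point or a joint stands for the part that bears it (a point fixed in the world has none). Each returns a list of dicts, best first, with "score" (0 to 1); they miss things now and then, are a little off and sometimes report something else, mostly with a low value. They report only what shows in the picture. A call takes as long as a camera call.
- viewer.recognise(target, picture): "rect" ([left, top, right, bottom] in pixels, round what is visible of it).
The state is a dict: "time_s": time; "qpos": joint angles; "joint_vel": joint speeds; "tau": joint torques, N m; "ee_pos": TCP position; "eef_rot": TCP orientation; "force": force on the tool from outside, world axes, zero at the start; "moment": the same for the moment, N m; "grip_width": finger opening in m; "grip_force": force on a finger pad.
Only numpy, scipy, OpenCV 4.12 (cv2) and the standard library are available. Lean on these libraries where they do the work, as an engineer would, in place of code of your own. Each camera call takes 0.05 s, during which the arm holds its last target. There are 200 camera calls.

### The job

Open the guard gate of the test bay: press the red thumb cup down, easily and by feel, until the steel latch bar has risen clear of its catch, and, while it is up, swing the gate towards you until it stands wide open, about square to the bay. Use only light force (the latch bends above about 15 N), do not fling the gate, and leave it standing open with your hand off it; the clamp block in the bay and the bearing and bush beside it must stay where they are.

Things in the scene. Friction and masses are not known exactly. Their poses are not given: they have to be found in the camera images.
- guard: fixed bay: base plate 215 x 340 x 10 mm, clear side and back panels 112 mm high, open above. Origin under its middle, z up; its front (gate side) looks to own -x, own +y is left seen from the front. Gate plane 80 mm in front of the origin; gate hinged at the left, leaf 220 mm long, 27 to 117 mm above the bench. Keeper post 22 mm square, 210 mm high, at the right, behind the gate plane
- gate (a joint): gate angle, rad: 0 shut; grows as the free end swings to the front of the bay (clockwise seen from above); stop at 1.65. Light hinge friction (0.03 N m); the gate stays where it is left. The latch holds it below 0.02 until lifted; beyond 0.15 the bar has left the keeper for good
- hinge (a point): point on the gate's vertical hinge axis, 155 mm above the bench (fixed to the bay)
- latch_pin (a point): pin on top of the gate, 180 mm from the hinge axis, 155 mm above the bench, on which the steel latch bar (10 x 10 mm) rocks. The bar's right end lies in the keeper, 57 mm from the pin; the red thumb cup is on its left end, 75 mm from the pin towards the hinge. Pressing the cup lifts the right end; the bar falls back by its own weight. The cup takes 1 to 3 N to move
- keeper_post (a point): point in the gate plane in front of the keeper post, 155 mm above the bench. The keeper on the post, a dark C-shaped plate, has a floor for the bar, a 12 mm tooth in front and a sprung smooth white buffer above. The plate is set anywhere within 13 mm of height on the post (floor 136 to 150 mm above the bench), and that height is not measured: how deep to press must be felt
- thumb_spot (a point): on the gate, mid thumb cup in plan, 105 mm from the hinge axis, 160 mm above the bench. It does not follow the cup: at rest the cup's floor is 0 to 18 mm above it. From rest, the bar clears the tooth at 16 to 17 mm of press and meets the buffer at about 19 mm; then the push grows 7 N per mm (4 to 9 N: clear; swing leaning on it lightly). Red cup: 52 x 52 mm inside, rim 6 mm high; pull by the rim
- clamp_block_mid (a point): centre of the loose grey split clamp block with a bore, 46 x 56 x 55 mm, that stands on the base plate in the bay; leave it alone
- ball_bearing: loose sealed ball bearing, 52 mm diameter, 15 mm high, on the bench to the right of the bay; leave it alone
- brass_bush: loose brass flange bush, 38 mm diameter, 34 mm high, on the bench to the right of the bay; leave it alone

How it is judged:
On the way:
1. the latch bar is out of the keeper and the gate has come ajar (over 0.2 rad) (value of joint gate above 0.2 rad), for 0.05 s.
At the end, for the whole second after the job is handed in: The gate stands open by at least 1.25 rad (72 degrees), at rest (under 0.05 rad/s), and the robot does not touch the bay; clamp block, bearing and bush are within 10 mm of where they were (value of joint gate above 1.25 rad and velocity of joint gate between -0.05 and 0.05 rad/s and contact force between each of the arm, the fingers and guard below 0.1 N and distance of each of clamp_block_mid, ball_bearing, brass_bush from where it was at the start of the episode below 0.01 m).
It fails at once if the fingers press on the latch, gate or bay with more than 15 N (contact force between the fingers and guard above 15 N).
It fails at once if the arm or gripper body pushes the bay with more than 15 N (contact force between the arm and guard above 15 N).
It fails at once if the gate is flung open or shut (faster than 2 rad/s) (velocity of joint gate above 2 rad/s or velocity of joint gate below -2 rad/s).
It fails at once if the clamp block, the bearing or the bush is moved by more than 10 mm (distance of any of clamp_block_mid, ball_bearing, brass_bush from where it was at the start of the episode above 0.01 m).
It also fails if it takes over 46 s, if anything falls off the work surface, if the arm or the gripper's body presses on something with over 40 N, if the wrist force passes 120 N, or if a joint passes its speed limit or range.

## Working session

There is one attempt and no reset: what is moved stays moved. The work goes in short steps, Python scripts to look and compute and a tool call to move; the robot and the scene stay as the last step left them, time stands still between calls to the robot, and variables do not carry over. Pictures are saved under pics/ and viewed, at most 10 in all, crops included, and the job is handed in when it is done.

Besides the shell and the picture viewer there is one more tool, called after "Request:" as name(argument=value, ...), one argument or row to a line, values as JSON. step_arm: Moves the arm, as the interface text tells. Shifts and turns lie within -1 to 1; 1 stands for 0.1 m of shift or 90 degrees of turn. Its arguments: {"type":"object","properties":{"plan":{"type":"array"},"grip_force":{"type":"number"}},"required":["plan"]}

```bash
mkdir -p pics; ls; cat > h.py <<'E'
import numpy as np, cv2
from station import telemetry, viewer, hand_in, ctrl
def pts(p):
    z=p["z_map"];v,u=np.mgrid[:z.shape[0],:z.shape[1]]
    c=np.stack([(u-p["cx"])/p["fx"]*z,(v-p["cy"])/p["fy"]*z,z],-1)
    return (c-p["t"])@np.asarray(p["R"])
def proj(p,X):
    c=np.asarray(p["R"])@X+p["t"]; return c[0]/c[2]*p["fx"]+p["cx"],c[1]/c[2]*p["fy"]+p["cy"]
E
python3 - <<'E'
from h import *
o=telemetry.get_obs(); print({k:np.round(v,3) for k,v in o.items()}, ctrl.tcp_to_tips)
ims=[]
for n in("top","side"):
    p=viewer.camera(n); P=pts(p); np.savez(n+"0.npz",P=P,img=p["img"])
    ims.append(p["img"])
    for t in("guard","gate","hinge","latch_pin","keeper_post","thumb_spot","clamp_block_mid","ball_bearing","brass_bush"):
        for r in viewer.recognise(t,p)[:2]: print(n,t,np.round(r["rect"]),round(r["score"],2))
    hsv=cv2.cvtColor(p["img"],cv2.COLOR_RGB2HSV)
    m=((hsv[...,0]<8)|(hsv[...,0]>172))&(hsv[...,1]>140)&(hsv[...,2]>70)
    v,u=np.nonzero(m); print("red",m.sum(), (u.min(),u.max(),v.min(),v.max()) if m.sum() else 0, np.round(np.percentile(P[m],[2,50,98],axis=0),3) if m.sum() else 0)
    cv2.imwrite(f"pics/{n}0.png",cv2.resize(p["img"][...,::-1],(800,600)))
E
```

```text
pics
{'time_s': np.float64(0.0), 'qpos': array([ 1.071,  0.3  ,  1.522,  0.   ,  1.321, -0.067]), 'joint_vel': array([ 0.001, -0.   ,  0.   , -0.001,  0.   , -0.002]), 'tau': array([-3.0000e-03, -5.3180e+01, -3.5273e+01,  7.1000e-02,  2.4000e-02,
       -0.0000e+00]), 'ee_pos': array([0.231, 0.499, 0.222]), 'eef_rot': array([-3.14 , -0.   ,  2.709]), 'force': array([-0.416, -0.935, -0.094]), 'moment': array([0.033, 0.028, 0.024]), 'grip_force': np.float64(0.0), 'grip_width': np.float64(0.094)} 0.017
top guard [188. 112. 337. 216.] 0.58
top gate [206. 189. 318. 220.] 0.8
top hinge [186. 116. 335. 222.] 0.79
top latch_pin [206. 187. 318. 219.] 0.59
top keeper_post [187. 111. 335. 222.] 0.63
top thumb_spot [206. 190. 321. 218.] 0.74
top clamp_block_mid [242. 152. 265. 179.] 0.76
top ball_bearing [331. 223. 351. 243.] 0.58
top brass_bush [346. 187. 360. 204.] 0.63
red 1479 (np.int64(237), np.int64(504), np.int64(134), np.int64(218)) [[ 0.509 -0.706  0.015]
 [ 0.557 -0.145  0.164]
 [ 0.708 -0.1    0.173]]
side guard [213. 157. 390. 318.] 0.98
side guard [224. 178. 302. 283.] 0.27
side gate [225. 179. 303. 279.] 0.72
side hinge [215. 157. 391. 318.] 0.66
side latch_pin [275. 319. 304. 348.] 0.63
side latch_pin [224. 175. 302. 280.] 0.61
side keeper_post [210. 157. 392. 318.] 0.98
side thumb_spot [225. 175. 300. 281.] 0.58
side clamp_block_mid [282. 209. 300. 248.] 0.69
side ball_bearing [276. 318. 305. 349.] 0.86
side brass_bush [332. 310. 354. 336.] 0.72
red 7485 (np.int64(0), np.int64(511), np.int64(4), np.int64(383)) [[ 0.116 -0.514 -0.827]
 [ 0.232  0.863 -0.41 ]
 [ 0.695  1.117  0.171]]
```

View pics/top0.png

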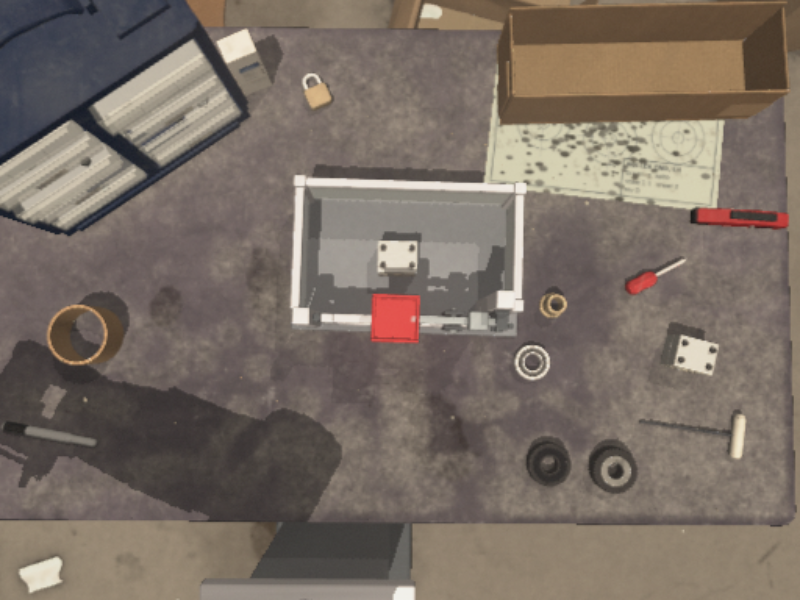

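View pics/side0.png

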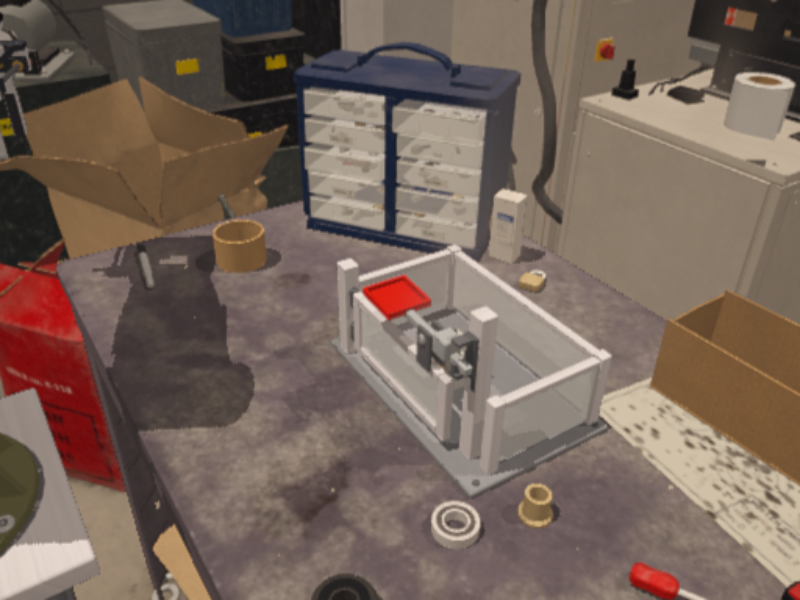

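```bash
python3 - <<'E'
from h import *
d=np.load("top0.npz");P=d["P"];img=d["img"]
hsv=cv2.cvtColor(img,cv2.COLOR_RGB2HSV)
m=((hsv[...,0]<8)|(hsv[...,0]>172))&(hsv[...,1]>140)&(hsv[...,2]>70)
m&=(np.abs(P[...,2]-.165)<.03)
n,l,s,c=cv2.connectedComponentsWithStats(m.astype(np.uint8))
for i in range(1,n):
    if s[i,4]>20:
        q=P[l==i]; print(s[i],c[i],np.round(np.percentile(q,[2,50,98],axis=0),3), cv2.minAreaRect((q[:,:2]*1000).astype(np.float32)), np.histogram(q[:,2],bins=8))
# high stuff near gate
r=P[105:225,180:345]; im=img[105:225,180:345]
for lo,hi in((.1,.125),(.13,.2),(.2,.22)):
    k=(r[...,2]>lo)&(r[...,2]<hi); q=r[k]
    print(lo,len(q),np.round(q.min(0),3),np.round(q.max(0),3),cv2.minAreaRect((q[:,:2]*1000).astype(np.float32)))
big=cv2.resize(im[...,::-1],None,fx=4.8,fy=4.8,interpolation=cv2.INTER_CUBIC); cv2.imwrite("pics/crop.png",big)
E
```

```text
[238 188  31  31 893] [252.38633819 203.26763718] [[ 0.509 -0.155  0.161]
 [ 0.538 -0.126  0.165]
 [ 0.566 -0.098  0.173]] ((538.4338989257812, -127.48223114013672), (58.759307861328125, 58.93156814575195), 0.556229829788208) (array([ 21, 137, 315, 192,  82,  70,  56,  20]), array([0.15971206, 0.16162137, 0.16353067, 0.16543998, 0.16734929,
       0.1692586 , 0.17116791, 0.17307721, 0.17498652]))
0.1 2141 [ 0.527 -0.303  0.1  ] [0.733 0.014 0.125] ((628.83935546875, -143.81857299804688), (315.9624938964844, 202.88238525390625), 88.88626861572266)
0.13 1716 [ 0.509 -0.272  0.131] [0.57  0.005 0.2  ] ((538.5532836914062, -133.1305389404297), (59.167301177978516, 276.828125), 0.9540867209434509)
0.2 145 [ 0.549 -0.269  0.2  ] [ 0.57  -0.248  0.213] ((559.7034912109375, -258.4024963378906), (21.76116180419922, 20.81356430053711), 89.95945739746094)
```

View pics/crop.png

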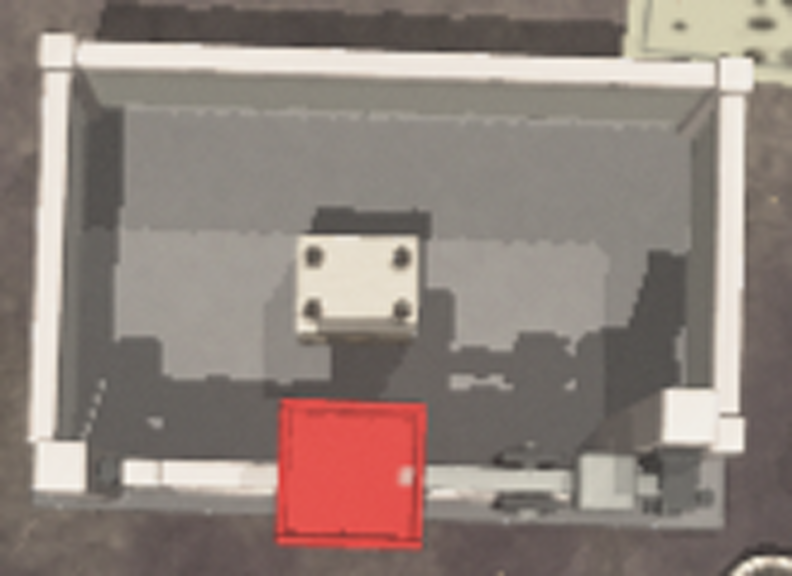

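The top view shows the bay almost square to the robot. The red cup is at about (252,203) in the 512x384 image, with its centre near (0.538, -0.127) and its floor about 0.165 m high. From that the hinge is near (0.540, -0.022). I'll turn the tool to yaw π/2 and close the fingers first.

Request:
step_arm(
  plan=[
    {"rz": 0.09,"dz": -0.1,"claw": 1},
    {"rz": 0.09,"dz": -0.1,"claw": 1},
    {"rz": 0.09,"dz": -0.1,"claw": 1},
    {"rz": 0.09,"claw": 1},
    {"rz": 0.09,"claw": 1},
    {"rz": 0.09,"claw": 1},
    {"rz": 0.09,"claw": 1},
    {"rz": 0.0945,"claw": 1},
    {"claw": 1},
  ],
  grip_force=10,
)

```text
$.plan[0]: bad value
```

Request:
step_arm(
  plan=[
    {"dx": 0,"dy": 0,"dz": -0.1,"rx": 0,"ry": 0,"rz": 0.09,"claw": 1},
    {"dx": 0,"dy": 0,"dz": -0.1,"rx": 0,"ry": 0,"rz": 0.09,"claw": 1},
    {"dx": 0,"dy": 0,"dz": -0.1,"rx": 0,"ry": 0,"rz": 0.09,"claw": 1},
    {"dx": 0,"dy": 0,"dz": 0,"rx": 0,"ry": 0,"rz": 0.09,"claw": 1},
    {"dx": 0,"dy": 0,"dz": 0,"rx": 0,"ry": 0,"rz": 0.09,"claw": 1},
    {"dx": 0,"dy": 0,"dz": 0,"rx": 0,"ry": 0,"rz": 0.09,"claw": 1},
    {"dx": 0,"dy": 0,"dz": 0,"rx": 0,"ry": 0,"rz": 0.09,"claw": 1},
    {"dx": 0,"dy": 0,"dz": 0,"rx": 0,"ry": 0,"rz": 0.0945,"claw": 1},
    {"dx": 0,"dy": 0,"dz": 0,"rx": 0,"ry": 0,"rz": 0,"claw": 1},
  ],
  grip_force=10,
)

```text
time_s: 1.9
ee_pos: [0.2307, 0.4993, 0.2525]
eef_rot: [-3.142, -0.0, 1.568]
force: [-0.1, 0.3, -0.8]
grip_width: 0.0255
grip_force: 0.0
```

Request:
step_arm(
  plan=[
    {"dx": -0.2,"dy": 0.1,"dz": 0,"rx": 0,"ry": 0,"rz": 0,"claw": 1},
    {"dx": -0.36,"dy": 0.17,"dz": 0,"rx": 0,"ry": 0,"rz": 0,"claw": 1},
    {"dx": -0.36,"dy": 0.17,"dz": 0,"rx": 0,"ry": 0,"rz": 0,"claw": 1},
    {"dx": -0.36,"dy": 0.17,"dz": 0,"rx": 0,"ry": 0,"rz": 0,"claw": 1},
    {"dx": -0.36,"dy": 0.17,"dz": 0,"rx": 0,"ry": 0,"rz": 0,"claw": 1},
    {"dx": -0.36,"dy": 0.17,"dz": 0,"rx": 0,"ry": 0,"rz": 0,"claw": 1},
    {"dx": -0.36,"dy": 0.17,"dz": 0,"rx": 0,"ry": 0,"rz": 0,"claw": 1},
    {"dx": -0.36,"dy": 0.17,"dz": 0,"rx": 0,"ry": 0,"rz": 0,"claw": 1},
    {"dx": -0.36,"dy": 0.17,"dz": 0,"rx": 0,"ry": 0,"rz": 0,"claw": 1},
    {"dx": -0.36,"dy": 0.17,"dz": 0,"rx": 0,"ry": 0,"rz": 0,"claw": 1},
  ],
)

```text
time_s: 2.9
ee_pos: [0.3941, 0.1537, 0.2527]
eef_rot: [3.141, -0.0, 1.576]
force: [0.4, 0.4, -0.0]
grip_width: 0.0008
grip_force: 0.0
```

Request:
step_arm(
  plan=[
    {"dx": -0.36,"dy": 0.17,"dz": 0,"rx": 0,"ry": 0,"rz": 0,"claw": 1},
    {"dx": -0.36,"dy": 0.17,"dz": 0,"rx": 0,"ry": 0,"rz": 0,"claw": 1},
    {"dx": -0.36,"dy": 0.17,"dz": 0,"rx": 0,"ry": 0,"rz": 0,"claw": 1},
    {"dx": -0.36,"dy": 0.17,"dz": 0,"rx": 0,"ry": 0,"rz": 0,"claw": 1},
    {"dx": -0.36,"dy": 0.17,"dz": 0,"rx": 0,"ry": 0,"rz": 0,"claw": 1},
    {"dx": -0.36,"dy": 0.17,"dz": 0,"rx": 0,"ry": 0,"rz": 0,"claw": 1},
    {"dx": -0.36,"dy": 0.17,"dz": 0,"rx": 0,"ry": 0,"rz": 0,"claw": 1},
    {"dx": -0.3,"dy": 0.15,"dz": 0,"rx": 0,"ry": 0,"rz": 0,"claw": 1},
    {"dx": 0,"dy": 0,"dz": 0,"rx": 0,"ry": 0,"rz": 0,"claw": 1},
    {"dx": 0,"dy": 0,"dz": 0,"rx": 0,"ry": 0,"rz": 0,"claw": 1},
  ],
)

```text
time_s: 3.9
ee_pos: [0.5275, -0.127, 0.2521]
eef_rot: [-3.141, -0.0, 1.573]
force: [-0.0, -0.1, -0.6]
grip_width: 0.0004
grip_force: 0.0
```

Request:
step_arm(
  plan=[
    {"dx": 0,"dy": 0,"dz": 0.2,"rx": 0,"ry": 0,"rz": 0,"claw": 1},
    {"dx": 0,"dy": 0,"dz": 0.25,"rx": 0,"ry": 0,"rz": 0,"claw": 1},
    {"dx": 0,"dy": 0,"dz": 0.13,"rx": 0,"ry": 0,"rz": 0,"claw": 1},
    {"dx": 0,"dy": 0,"dz": 0.05,"rx": 0,"ry": 0,"rz": 0,"claw": 1},
    {"dx": 0,"dy": 0,"dz": 0,"rx": 0,"ry": 0,"rz": 0,"claw": 1},
    {"dx": 0,"dy": 0,"dz": 0,"rx": 0,"ry": 0,"rz": 0,"claw": 1},
  ],
)

```text
time_s: 4.5
ee_pos: [0.528, -0.1266, 0.1905]
eef_rot: [3.14, 0.0, 1.571]
force: [0.4, 0.6, 0.1]
grip_width: 0.0001
grip_force: 0.0
```

```bash
python3 - <<'E'
from h import *
p=viewer.camera("side"); cv2.imwrite("pics/s1.png",cv2.resize(p["img"][130:290,200:400,::-1],(800,640)[:2] if 0 else (750,600),interpolation=cv2.INTER_CUBIC))
o=telemetry.get_obs(); print(o["force"],o["ee_pos"],o["time_s"])
E
```

```text
[ 0.09185064 -1.20850748  0.76704892] [ 0.52801183 -0.12671235  0.19050385] 4.55
```

View pics/s1.png

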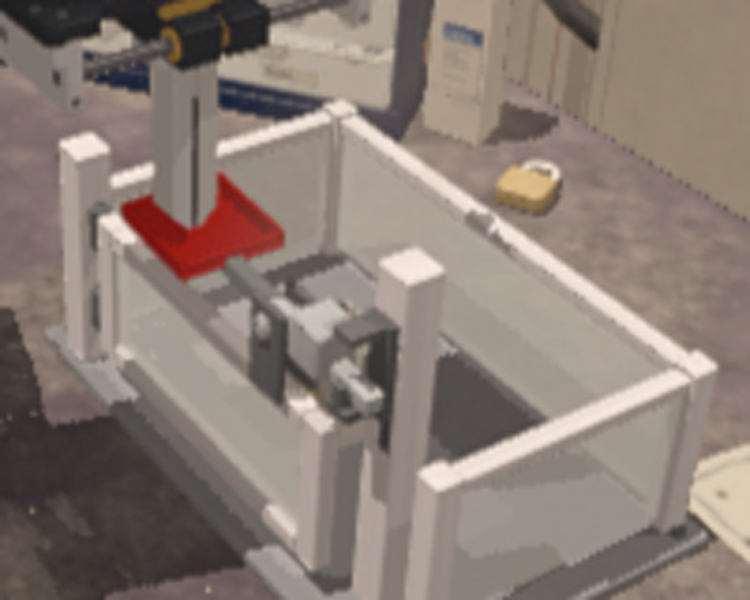

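The crop shows the closed fingers at about (185,215), centred over the cup, with the bar end still in the keeper at (365,385). Next I'll press by feel.

Request:
step_arm(
  plan=[
    {"dx": 0,"dy": 0,"dz": 0.03,"rx": 0,"ry": 0,"rz": 0,"claw": 1},
    {"dx": 0,"dy": 0,"dz": 0.02,"rx": 0,"ry": 0,"rz": 0,"claw": 1},
    {"dx": 0,"dy": 0,"dz": 0,"rx": 0,"ry": 0,"rz": 0,"claw": 1},
  ],
)

```text
time_s: 4.85
ee_pos: [0.5276, -0.1267, 0.1842]
eef_rot: [-3.141, -0.0, 1.571]
force: [0.3, 0.0, 0.2]
grip_width: 0.0002
grip_force: 0.0
```

Request:
step_arm(
  plan=[
    {"dx": 0,"dy": 0,"dz": 0.02,"rx": 0,"ry": 0,"rz": 0,"claw": 1},
    {"dx": 0,"dy": 0,"dz": 0.01,"rx": 0,"ry": 0,"rz": 0,"claw": 1},
    {"dx": 0,"dy": 0,"dz": 0,"rx": 0,"ry": 0,"rz": 0,"claw": 1},
  ],
)

```text
time_s: 5.15
ee_pos: [0.5277, -0.1267, 0.1814]
eef_rot: [3.141, -0.0, 1.571]
force: [0.6, 0.4, 1.1]
grip_width: 0.0006
grip_force: 0.7
```

Request:
step_arm(
  plan=[
    {"dx": 0,"dy": 0,"dz": 0.02,"rx": 0,"ry": 0,"rz": 0,"claw": 1},
    {"dx": 0,"dy": 0,"dz": 0.01,"rx": 0,"ry": 0,"rz": 0,"claw": 1},
    {"dx": 0,"dy": 0,"dz": 0,"rx": 0,"ry": 0,"rz": 0,"claw": 1},
  ],
)

```text
time_s: 5.45
ee_pos: [0.5276, -0.1267, 0.1783]
eef_rot: [-3.141, -0.0, 1.571]
force: [-0.3, 0.7, 0.7]
grip_width: 0.0007
grip_force: 0.7
```

Request:
step_arm(
  plan=[
    {"dx": 0,"dy": 0,"dz": 0.02,"rx": 0,"ry": 0,"rz": 0,"claw": 1},
    {"dx": 0,"dy": 0,"dz": 0.01,"rx": 0,"ry": 0,"rz": 0,"claw": 1},
    {"dx": 0,"dy": 0,"dz": 0,"rx": 0,"ry": 0,"rz": 0,"claw": 1},
  ],
)

```text
time_s: 5.75
ee_pos: [0.5276, -0.1267, 0.1753]
eef_rot: [-3.141, -0.0, 1.571]
force: [0.4, 1.5, 2.0]
grip_width: 0.0004
grip_force: 0.8
```

Request:
step_arm(
  plan=[
    {"dx": 0,"dy": 0,"dz": 0.02,"rx": 0,"ry": 0,"rz": 0,"claw": 1},
    {"dx": 0,"dy": 0,"dz": 0.02,"rx": 0,"ry": 0,"rz": 0,"claw": 1},
    {"dx": 0,"dy": 0,"dz": 0,"rx": 0,"ry": 0,"rz": 0,"claw": 1},
  ],
)

```text
time_s: 6.05
ee_pos: [0.5275, -0.1267, 0.1711]
eef_rot: [-3.141, -0.0, 1.571]
force: [0.4, 0.7, 2.2]
grip_width: 0.0007
grip_force: 0.8
```

Request:
step_arm(
  plan=[
    {"dx": 0,"dy": 0,"dz": 0.02,"rx": 0,"ry": 0,"rz": 0,"claw": 1},
    {"dx": 0,"dy": 0,"dz": 0.01,"rx": 0,"ry": 0,"rz": 0,"claw": 1},
    {"dx": 0,"dy": 0,"dz": 0,"rx": 0,"ry": 0,"rz": 0,"claw": 1},
  ],
)

```text
time_s: 6.35
ee_pos: [0.5276, -0.1268, 0.1683]
eef_rot: [-3.141, 0.0, 1.571]
force: [0.5, 1.3, 1.8]
grip_width: 0.0007
grip_force: 0.8
```

Request:
step_arm(
  plan=[
    {"dx": 0,"dy": 0,"dz": 0.01,"rx": 0,"ry": 0,"rz": 0,"claw": 1},
    {"dx": 0,"dy": 0,"dz": 0,"rx": 0,"ry": 0,"rz": 0,"claw": 1},
  ],
)

```text
time_s: 6.55
ee_pos: [0.5276, -0.1268, 0.1674]
eef_rot: [-3.142, 0.0, 1.571]
force: [-0.9, 0.9, 1.2]
grip_width: 0.0002
grip_force: 0.8
```

Request:
step_arm(
  plan=[
    {"dx": 0,"dy": 0,"dz": 0.01,"rx": 0,"ry": 0,"rz": 0,"claw": 1},
    {"dx": 0,"dy": 0,"dz": 0,"rx": 0,"ry": 0,"rz": 0,"claw": 1},
  ],
)

```text
time_s: 6.75
ee_pos: [0.5276, -0.1268, 0.1664]
eef_rot: [-3.142, 0.0, 1.571]
force: [0.3, -0.7, 0.7]
grip_width: 0.0007
grip_force: 0.7
```

Request:
step_arm(
  plan=[
    {"dx": 0,"dy": 0,"dz": 0.01,"rx": 0,"ry": 0,"rz": 0,"claw": 1},
    {"dx": 0,"dy": 0,"dz": 0,"rx": 0,"ry": 0,"rz": 0,"claw": 1},
  ],
)

```text
time_s: 6.95
ee_pos: [0.5276, -0.1268, 0.1654]
eef_rot: [-3.142, 0.0, 1.571]
force: [0.4, -0.7, 1.1]
grip_width: 0.0004
grip_force: 0.7
```

Request:
step_arm(
  plan=[
    {"dx": 0,"dy": 0,"dz": 0.01,"rx": 0,"ry": 0,"rz": 0,"claw": 1},
    {"dx": 0,"dy": 0,"dz": 0,"rx": 0,"ry": 0,"rz": 0,"claw": 1},
  ],
)

```text
time_s: 7.15
ee_pos: [0.5277, -0.1269, 0.1645]
eef_rot: [3.141, 0.0, 1.571]
force: [-0.3, -1.9, 3.5]
grip_width: 0.0007
grip_force: 1.6
```

Request:
step_arm(
  plan=[
    {"dx": 0,"dy": 0,"dz": 0.005,"rx": 0,"ry": 0,"rz": 0,"claw": 1},
    {"dx": 0,"dy": 0,"dz": 0,"rx": 0,"ry": 0,"rz": 0,"claw": 1},
  ],
)

```text
time_s: 7.35
ee_pos: [0.5277, -0.1269, 0.1642]
eef_rot: [3.141, 0.0, 1.571]
force: [-0.7, -2.5, 5.2]
grip_width: 0.0006
grip_force: 2.3
```

The buffer is met at a TCP height of about 0.1645, so the bar is clear. I'll pull now, leaning on it lightly.

Request:
step_arm(
  plan=[
    {"dx": 0,"dy": -0.015,"dz": 0,"rx": 0,"ry": 0,"rz": 0,"claw": 1},
    {"dx": 0,"dy": -0.015,"dz": 0,"rx": 0,"ry": 0,"rz": 0,"claw": 1},
    {"dx": 0,"dy": -0.015,"dz": 0,"rx": 0,"ry": 0,"rz": 0,"claw": 1},
  ],
)

```text
time_s: 7.65
ee_pos: [0.5234, -0.1266, 0.1642]
eef_rot: [3.141, -0.0, 1.571]
force: [4.3, -0.4, 4.1]
grip_width: 0.0005
grip_force: 2.4
```

Request:
step_arm(
  plan=[
    {"dx": 0,"dy": -0.015,"dz": 0,"rx": 0,"ry": 0,"rz": 0,"claw": 1},
    {"dx": 0,"dy": -0.015,"dz": 0,"rx": 0,"ry": 0,"rz": 0,"claw": 1},
    {"dx": 0,"dy": -0.015,"dz": 0,"rx": 0,"ry": 0,"rz": 0,"claw": 1},
  ],
)

```text
time_s: 7.95
ee_pos: [0.5189, -0.1265, 0.1641]
eef_rot: [3.14, -0.0, 1.571]
force: [3.3, 3.2, 3.2]
grip_width: 0.0004
grip_force: 2.1
```

Request:
step_arm(
  plan=[
    {"dx": 0,"dy": -0.015,"dz": 0,"rx": 0,"ry": 0,"rz": 0,"claw": 1},
    {"dx": 0,"dy": -0.015,"dz": 0,"rx": 0,"ry": 0,"rz": 0,"claw": 1},
    {"dx": 0,"dy": -0.015,"dz": 0,"rx": 0,"ry": 0,"rz": 0,"claw": 1},
  ],
)

```text
time_s: 8.25
ee_pos: [0.5137, -0.1266, 0.1636]
eef_rot: [-3.14, -0.0, 1.571]
force: [1.5, 1.8, 1.4]
grip_width: 0.0007
grip_force: 1.0
```

Request:
step_arm(
  plan=[
    {"dx": 0,"dy": -0.015,"dz": 0,"rx": 0,"ry": 0,"rz": 0,"claw": 1},
    {"dx": 0.002,"dy": -0.015,"dz": 0,"rx": 0,"ry": 0,"rz": 0,"claw": 1},
    {"dx": 0.002,"dy": -0.015,"dz": 0,"rx": 0,"ry": 0,"rz": 0,"claw": 1},
    {"dx": 0.002,"dy": -0.015,"dz": 0,"rx": 0,"ry": 0,"rz": 0,"claw": 1},
  ],
)

```text
time_s: 8.65
ee_pos: [0.508, -0.1261, 0.1639]
eef_rot: [-3.142, -0.0, 1.571]
force: [1.5, 1.5, 1.2]
grip_width: 0.0008
grip_force: 1.1
```

```bash
python3 - <<'E'
from h import *
p=viewer.camera("side"); cv2.imwrite("pics/s2.png",cv2.resize(p["img"][130:290,200:400,::-1],(750,600),interpolation=cv2.INTER_CUBIC))
o=telemetry.get_obs(); print(o["force"],o["ee_pos"],o["time_s"])
E
```

```text
[0.08687659 0.69791702 2.19615218] [ 0.50781747 -0.12611576  0.16393075] 8.7
```

View pics/s2.png

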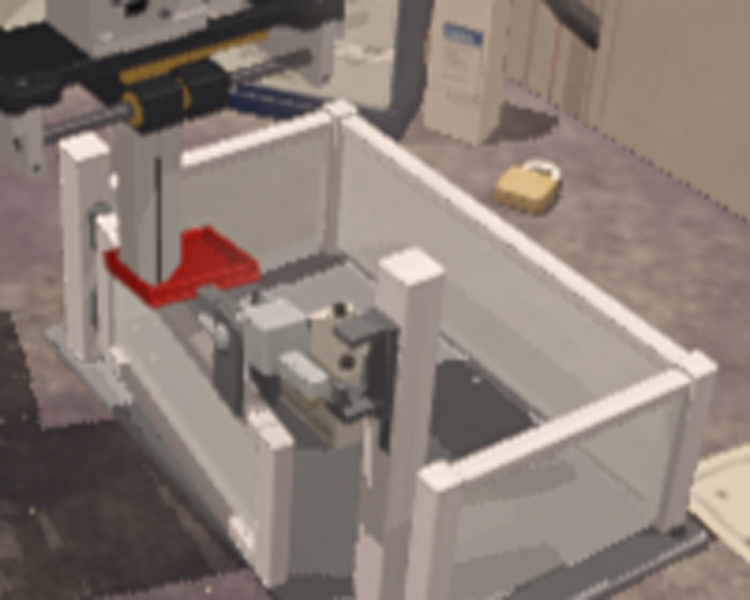

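The gate is ajar at about 0.15 rad. The bar end at (305,370) is clear in front of the keeper, and the fingers are at the cup's front rim. I'll work out the arc next.

```bash
python3 - <<'E'
from h import *
H=np.array([.540,-.022])
th=np.r_[np.linspace(.18,1.5,34)]
s,c=np.sin(th),np.cos(th); off=.026-(.0125*c+.008*s)
C=np.stack([H[0]-.105*s-off*c, H[1]-.105*c+off*s],1)
print(np.round(C[0],4),np.round(C[-1],4))
d=np.diff(C,axis=0)*10
for i,r in enumerate(d): print(i,round(th[i+1],2),"dx(Y) %.3f dy(X) %.3f"%(r[1],r[0]))
E
```

```text
[ 0.5091 -0.1231] [ 0.4341 -0.0123]
0 0.22 dx(Y) 0.013 dy(X) -0.038
1 0.26 dx(Y) 0.014 dy(X) -0.038
2 0.3 dx(Y) 0.016 dy(X) -0.037
3 0.34 dx(Y) 0.017 dy(X) -0.037
4 0.38 dx(Y) 0.019 dy(X) -0.037
5 0.42 dx(Y) 0.020 dy(X) -0.036
6 0.46 dx(Y) 0.022 dy(X) -0.035
7 0.5 dx(Y) 0.023 dy(X) -0.035
8 0.54 dx(Y) 0.025 dy(X) -0.034
9 0.58 dx(Y) 0.026 dy(X) -0.033
10 0.62 dx(Y) 0.028 dy(X) -0.032
11 0.66 dx(Y) 0.029 dy(X) -0.031
12 0.7 dx(Y) 0.030 dy(X) -0.030
13 0.74 dx(Y) 0.032 dy(X) -0.029
14 0.78 dx(Y) 0.033 dy(X) -0.028
15 0.82 dx(Y) 0.034 dy(X) -0.027
16 0.86 dx(Y) 0.036 dy(X) -0.026
17 0.9 dx(Y) 0.037 dy(X) -0.024
18 0.94 dx(Y) 0.038 dy(X) -0.023
19 0.98 dx(Y) 0.039 dy(X) -0.021
20 1.02 dx(Y) 0.040 dy(X) -0.020
21 1.06 dx(Y) 0.041 dy(X) -0.018
22 1.1 dx(Y) 0.042 dy(X) -0.017
23 1.14 dx(Y) 0.043 dy(X) -0.015
24 1.18 dx(Y) 0.044 dy(X) -0.013
25 1.22 dx(Y) 0.044 dy(X) -0.011
26 1.26 dx(Y) 0.045 dy(X) -0.009
27 1.3 dx(Y) 0.046 dy(X) -0.007
28 1.34 dx(Y) 0.046 dy(X) -0.006
29 1.38 dx(Y) 0.046 dy(X) -0.004
30 1.42 dx(Y) 0.047 dy(X) -0.002
31 1.46 dx(Y) 0.047 dy(X) 0.000
32 1.5 dx(Y) 0.047 dy(X) 0.002
```

Request:
step_arm(
  plan=[
    {"dx": 0.02,"dy": -0.035,"dz": 0,"rx": 0,"ry": 0,"rz": 0,"claw": 1},
    {"dx": 0.02,"dy": -0.038,"dz": 0,"rx": 0,"ry": 0,"rz": 0,"claw": 1},
    {"dx": 0.02,"dy": -0.037,"dz": 0,"rx": 0,"ry": 0,"rz": 0,"claw": 1},
    {"dx": 0.02,"dy": -0.037,"dz": 0,"rx": 0,"ry": 0,"rz": 0,"claw": 1},
  ],
)

```text
time_s: 9.1
ee_pos: [0.493, -0.118, 0.164]
eef_rot: [-3.142, 0.0, 1.571]
force: [0.7, -1.0, 2.0]
grip_width: 0.0006
grip_force: 0.8
```

Request:
step_arm(
  plan=[
    {"dx": 0.02,"dy": -0.037,"dz": 0,"rx": 0,"ry": 0,"rz": 0,"claw": 1},
    {"dx": 0.021,"dy": -0.036,"dz": 0,"rx": 0,"ry": 0,"rz": 0,"claw": 1},
    {"dx": 0.022,"dy": -0.035,"dz": 0,"rx": 0,"ry": 0,"rz": 0,"claw": 1},
    {"dx": 0.023,"dy": -0.035,"dz": 0,"rx": 0,"ry": 0,"rz": 0,"claw": 1},
    {"dx": 0.025,"dy": -0.034,"dz": 0,"rx": 0,"ry": 0,"rz": 0,"claw": 1},
  ],
)

```text
time_s: 9.6
ee_pos: [0.4756, -0.1068, 0.164]
eef_rot: [3.141, -0.0, 1.571]
force: [1.7, 0.3, 1.1]
grip_width: 0.0005
grip_force: 1.0
```

Request:
step_arm(
  plan=[
    {"dx": 0.026,"dy": -0.033,"dz": 0,"rx": 0,"ry": 0,"rz": 0,"claw": 1},
    {"dx": 0.028,"dy": -0.032,"dz": 0,"rx": 0,"ry": 0,"rz": 0,"claw": 1},
    {"dx": 0.029,"dy": -0.031,"dz": 0,"rx": 0,"ry": 0,"rz": 0,"claw": 1},
    {"dx": 0.03,"dy": -0.03,"dz": 0,"rx": 0,"ry": 0,"rz": 0,"claw": 1},
    {"dx": 0.032,"dy": -0.029,"dz": 0,"rx": 0,"ry": 0,"rz": 0,"claw": 1},
  ],
)

```text
time_s: 10.1
ee_pos: [0.46, -0.0923, 0.164]
eef_rot: [3.142, 0.0, 1.571]
force: [1.4, 1.6, 1.2]
grip_width: 0.0004
grip_force: 0.9
```

Request:
step_arm(
  plan=[
    {"dx": 0.033,"dy": -0.028,"dz": 0,"rx": 0,"ry": 0,"rz": 0,"claw": 1},
    {"dx": 0.034,"dy": -0.027,"dz": 0,"rx": 0,"ry": 0,"rz": 0,"claw": 1},
    {"dx": 0.036,"dy": -0.026,"dz": 0,"rx": 0,"ry": 0,"rz": 0,"claw": 1},
    {"dx": 0.037,"dy": -0.024,"dz": 0,"rx": 0,"ry": 0,"rz": 0,"claw": 1},
    {"dx": 0.038,"dy": -0.023,"dz": 0,"rx": 0,"ry": 0,"rz": 0,"claw": 1},
  ],
)

```text
time_s: 10.6
ee_pos: [0.4473, -0.0744, 0.164]
eef_rot: [-3.142, 0.0, 1.571]
force: [1.7, 0.5, 0.5]
grip_width: 0.0004
grip_force: 0.8
```

```bash
python3 - <<'E'
from h import *
p=viewer.camera("side"); cv2.imwrite("pics/s3.png",cv2.resize(p["img"][130:310,180:400,::-1],(733,600),interpolation=cv2.INTER_CUBIC))
o=telemetry.get_obs(); print(o["force"],o["ee_pos"],o["time_s"])
E
```

```text
[-0.45298774  1.72495798  1.52099049] [ 0.4469394  -0.07403126  0.16391389] 10.65
```

View pics/s3.png

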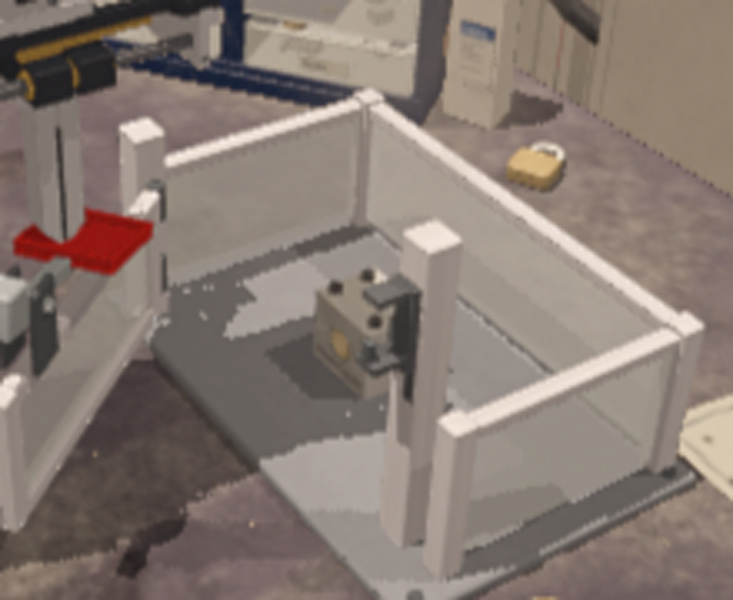

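The gate has swung to about 0.9 rad, with the fingers in the cup at (60,230) and the clamp block untouched. I'll continue along the arc.

Request:
step_arm(
  plan=[
    {"dx": 0.039,"dy": -0.021,"dz": 0,"rx": 0,"ry": 0,"rz": 0,"claw": 1},
    {"dx": 0.04,"dy": -0.02,"dz": 0,"rx": 0,"ry": 0,"rz": 0,"claw": 1},
    {"dx": 0.041,"dy": -0.018,"dz": 0,"rx": 0,"ry": 0,"rz": 0,"claw": 1},
    {"dx": 0.042,"dy": -0.017,"dz": 0,"rx": 0,"ry": 0,"rz": 0,"claw": 1},
    {"dx": 0.043,"dy": -0.015,"dz": 0,"rx": 0,"ry": 0,"rz": 0,"claw": 1},
    {"dx": 0.044,"dy": -0.013,"dz": 0,"rx": 0,"ry": 0,"rz": 0,"claw": 1},
  ],
)

```text
time_s: 11.25
ee_pos: [0.437, -0.0495, 0.164]
eef_rot: [3.141, -0.0, 1.571]
force: [1.0, -0.3, 1.6]
grip_width: 0.0005
grip_force: 0.9
```

Request:
step_arm(
  plan=[
    {"dx": 0.044,"dy": -0.011,"dz": 0,"rx": 0,"ry": 0,"rz": 0,"claw": 1},
    {"dx": 0.045,"dy": -0.009,"dz": 0,"rx": 0,"ry": 0,"rz": 0,"claw": 1},
    {"dx": 0.046,"dy": -0.007,"dz": 0,"rx": 0,"ry": 0,"rz": 0,"claw": 1},
    {"dx": 0.046,"dy": -0.006,"dz": 0,"rx": 0,"ry": 0,"rz": 0,"claw": 1},
    {"dx": 0.046,"dy": -0.004,"dz": 0,"rx": 0,"ry": 0,"rz": 0,"claw": 1},
    {"dx": 0.047,"dy": -0.002,"dz": 0,"rx": 0,"ry": 0,"rz": 0,"claw": 1},
  ],
)

```text
time_s: 11.85
ee_pos: [0.433, -0.022, 0.1639]
eef_rot: [-3.141, -0.0, 1.571]
force: [-0.8, 0.1, 0.9]
grip_width: 0.0002
grip_force: 0.8
```

Request:
step_arm(
  plan=[
    {"dx": 0.047,"dy": 0,"dz": 0,"rx": 0,"ry": 0,"rz": 0,"claw": 1},
    {"dx": 0.04,"dy": 0.002,"dz": 0,"rx": 0,"ry": 0,"rz": 0,"claw": 1},
    {"dx": 0.02,"dy": 0,"dz": 0,"rx": 0,"ry": 0,"rz": 0,"claw": 1},
    {"dx": 0,"dy": 0,"dz": 0,"rx": 0,"ry": 0,"rz": 0,"claw": 1},
    {"dx": 0,"dy": 0,"dz": 0,"rx": 0,"ry": 0,"rz": 0,"claw": 1},
  ],
)

```text
time_s: 12.35
ee_pos: [0.4334, -0.0117, 0.1639]
eef_rot: [3.142, -0.0, 1.571]
force: [0.5, -0.3, 0.6]
grip_width: 0.0004
grip_force: 0.7
```

Request:
step_arm(
  plan=[
    {"dx": -0.02,"dy": 0,"dz": -0.02,"rx": 0,"ry": 0,"rz": 0,"claw": 1},
    {"dx": 0,"dy": 0,"dz": -0.06,"rx": 0,"ry": 0,"rz": 0,"claw": 1},
    {"dx": 0,"dy": 0,"dz": -0.08,"rx": 0,"ry": 0,"rz": 0,"claw": 1},
    {"dx": 0,"dy": 0,"dz": -0.1,"rx": 0,"ry": 0,"rz": 0,"claw": 1},
    {"dx": 0,"dy": 0,"dz": -0.15,"rx": 0,"ry": 0,"rz": 0,"claw": 1},
    {"dx": 0,"dy": 0,"dz": -0.2,"rx": 0,"ry": 0,"rz": 0,"claw": 1},
    {"dx": 0,"dy": 0,"dz": -0.2,"rx": 0,"ry": 0,"rz": 0,"claw": 1},
    {"dx": 0,"dy": 0,"dz": -0.2,"rx": 0,"ry": 0,"rz": 0,"claw": 1},
    {"dx": 0,"dy": 0,"dz": 0,"rx": 0,"ry": 0,"rz": 0,"claw": 1},
    {"dx": 0,"dy": 0,"dz": 0,"rx": 0,"ry": 0,"rz": 0,"claw": 1},
  ],
)

```text
time_s: 13.35
ee_pos: [0.4333, -0.0137, 0.2649]
eef_rot: [3.141, 0.0, 1.571]
force: [0.5, 0.3, -0.7]
grip_width: 0.0003
grip_force: 0.0
```

```bash
python3 - <<'E'
from h import *
p=viewer.camera("side"); cv2.imwrite("pics/s4.png",cv2.resize(p["img"][:,:,::-1],(800,600)))
P=pts(p);hsv=cv2.cvtColor(p["img"],cv2.COLOR_RGB2HSV)
m=((hsv[...,0]<8)|(hsv[...,0]>172))&(hsv[...,1]>140)&(hsv[...,2]>70)&(abs(P[...,2]-.165)<.03)&(P[...,0]>.35)&(abs(P[...,1]+.05)<.15)
print(np.percentile(P[m],[5,50,95],axis=0).round(3)); print(telemetry.get_obs()["force"])
E
```

```text
[[ 0.405 -0.06   0.174]
 [ 0.433 -0.029  0.181]
 [ 0.458 -0.002  0.192]]
[-0.27332974  0.27058954 -0.45256519]
```

View pics/s4.png

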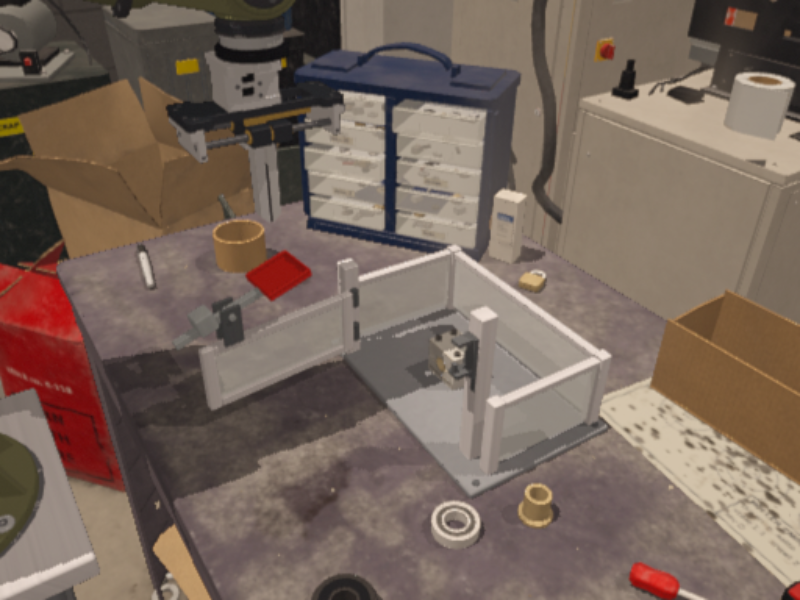

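The gate stands about square to the bay, with the cup centre near (0.433, -0.03), which is about 1.5 rad. The fingers at (262,205) are clear above it. The clamp block, bearing and bush look to be where they started. Handing in.

```bash
python3 -c "
from station import hand_in
print(hand_in())"
```

```text
the job is handed in; nothing more can be done
None
```

The gate stands open at about 1.5 rad with the hand off it, the clamp block, bearing and bush looked undisturbed in the last picture, and the job was handed in at about 13 s; the hand-in returned no verdict.

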